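# Work the sleeve of the bench air coupler

## Robot

A 6-joint arm with a two-finger parallel gripper is mounted at the origin on the work surface. World frame = base frame: x ahead of the robot, y to its left, z up, the work surface at z = 0. Lengths are in mm, angles in degrees, forces in N, time in s.
With the tool pointing down it reaches from about 300 to 750 mm from the base axis. Payload 8.5 kg.
Tool frame: the origin (TCP) lies at the very end of the fingers, on their centre line; the grasp point (between the pads) lies 19 mm behind it; z points along the fingers, y is the line along which they close (so a half turn about z gives the same grasp; the last joint's range is limited). The gripper opens to 85 mm and grips with 20 to 120 N. Pads are 22 mm wide; open, the fingers measure 114 mm over their backs; the gripper's body (76 mm by 85 mm) begins 54 mm behind the grasp point. The pads swing forward as they close: fully open they stand 13 mm farther back than shut.
Start: joints at [-79.945, 21.807, 74.336, -0, 83.858, -12.336], TCP at [209.503, -508.516, 204.022] pointing down, gripper open.
Joint ranges: [-178.18, 178.18], [-50.72, 133.34], [12.68, 142.11], [-81.47, 261.47], [9.98, 163.14], [-165.26, 165.26]. Speed limits (degrees/s): [136.94, 136.94, 180, 180, 180, 180].

## Interface

Orientations are given as a 3x3 rotation matrix whose columns are the frame's x, y, z axes.
In Python, from workcell import arm gives the robot as it stands.
- The arm moves only by the tool move_arm, never from a script. Its argument "motion" is a list of rows, each an object of numbers: "dx", "dy", "dz": the shift along the world's x, y, z in m; "ax", "ay", "az": the turn, a rotation vector about the world's x, y, z in degrees. In form: [{"dx": .., "dy": .., "dz": .., "ax": .., "ay": .., "az": ..}, ...]. A call has 1 to 20 rows; each row shifts and turns the commanded pose from where the row before left it; what a row does not reach is not made up. A row lasts 1/10 s, in which the tool goes at most 50 mm and 8.59 degrees, less where a joint would pass 70% of its speed; a pose out of reach is approached as far as the arm can. A call with a gripper value outside its range is refused whole. "fingers" is the closure, from -1 (fully open) to 1 (shut), set as the call begins (left out, the last holds). The fingers move at their own pace and stop on an object; "squeeze" is the grip in N (left out, the last holds). Time passes only in rows, so rows that do not move let the fingers close. It gives the time, the measured TCP pose, the force, the opening and the grip force at its end, in the units of the state.
- arm.state(): the state, without advancing time (a new reading comes with each control period).
- arm.read_camera(name): name is "scene" or "top"; returns a dict with "image" (384x512x3 uint8, blue, green, red), "z_map" (384x512 float32, mm along the optical axis (not along the pixel's ray), 0 where there is no reading), "mtx" (3x3 intrinsics, pixels), "D" ([k1, k2, p1, p2, k3] as OpenCV has them; the pictures are not rectified), "R" (3x3) and "t" (3): a world point X has camera coordinates R X + t. Camera axes: x right, y down, z forward; pixel columns grow to the right and rows downward; lengths in mm; the calibration is good to about 2 mm. A picture is of the moment at which its call begins.
- arm.job_done(): hands the job in; it is judged then, once.
The state is a dict: "time_s": time; "q": joint angles; "joint_vel": joint speeds; "effort": joint torques, N m; "tool_pos": TCP position; "tool_rot": TCP orientation; "ft_force": force on the tool from outside, world axes, zero at the start; "wrist_torque": the same for the moment, N m; "width": opening from 0.0 (shut) to 1.0 (fully open); "grip_force": force on a finger pad.
Only numpy, scipy, OpenCV 4.12 (cv2) and the standard library are available. Lean on these libraries where they do the work, as an engineer would, in place of code of your own. Each camera call takes 0.05 s, during which the arm holds its last target. There are 200 camera calls.

## Task

Before the lesson, check that the big quick coupler on the bench air outlet with the pressure gauge is not stuck: take its sleeve, pull it all the way back towards the outlet block against the spring, hold it there a moment, then let go so that it snaps forward fully home. Do not work the sleeve of the smaller coupler.

Things in the scene. Friction and masses are not known exactly. Their poses are not given: they have to be found in the camera images.
- gauge_outlet: Fixed outlet: aluminium block (50 x 44 mm, top 113 mm up) on a column, the only one with a round gauge (60 mm, dial up, top 131 mm up), behind the block. Big brass coupler sticks out level along the outlet's -x, towards the robot within 25 degrees, mouth 107 mm out. Origin on the bench under the block; z up. Three outlets in a row in any order; one has a smaller coupler, one a bare hose barb.
- sleeve (a joint): How far the big sleeve is pulled back along the outlet's +x, towards the block, in m: 0 home (forward), 0.016 fully back at its stop. A spring drives it home: 6 N at home, 10 N fully back; let go, it snaps home in about 0.1 s. Smooth steel: a light grip slips along it until it meets the rim, so pull past 16 mm or to the stop.
- sleeve_grip (a point): Middle of the big steel sleeve's gripping part, on the coupler axis, 90 mm above the bench, 85 mm out from the outlet's origin; moves with the sleeve; axes as the outlet's (+x = pull). The part is a level grooved cylinder 32 mm across, 30 mm long, with a rim 42 mm across, 8 mm thick at its block end, then 19 mm of thinner bare brass. Free above and at both sides.
- small_sleeve (a joint): The same for the smaller coupler on the outlet without a gauge: sleeve 23 mm across, rim 30 mm, same make, axis height and length, in m back from home. To be left alone.

How it is judged:
By the outcome, as a careful person would: the job done as asked, in the order asked, and still so for the second after the job is handed in, with the robot touching nothing.
It also fails if it takes over 32 s, if anything falls off the work surface, if the arm or the gripper's body presses on something with over 40 N, if the wrist force passes 120 N, or if a joint passes its speed limit or range.

## Working session

There is one attempt and no reset: what is moved stays moved. The work goes in short steps, Python scripts to look and compute and a tool call to move; the robot and the scene stay as the last step left them, time stands still between calls to the robot, and variables do not carry over. Pictures are saved under pics/ and viewed, at most 10 in all, crops included, and the job is handed in when it is done.

Besides the shell and the picture viewer there is one more tool, called after "Emit:" by a JSON object that holds its "name" and its "arguments", one argument or row to a line. move_arm: Moves the arm, as the interface text tells. Its arguments: {"type":"object","properties":{"motion":{"type":"array"},"fingers":{"type":"number"},"squeeze":{"type":"number"}},"required":["motion"]}

```bash
mkdir -p pics; cat > h.py <<'E'
from workcell import arm
import numpy as np, cv2
def pts(c):
    h,w=c["z_map"].shape
    u,v=np.meshgrid(np.arange(w),np.arange(h))
    p=cv2.undistortPoints(np.stack([u,v],-1).reshape(-1,1,2).astype(np.float64),np.array(c["mtx"],float),np.array(c["D"],float)).reshape(h,w,2)
    z=c["z_map"].astype(float)[...,None]
    P=np.concatenate([p*z,z],-1)
    X=(P-np.array(c["t"]))@np.array(c["R"])
    X[c["z_map"]==0]=np.nan
    return X
E
python3 - <<'E'
from h import *
for n in("top","scene"):
    c=arm.read_camera(n); cv2.imwrite(f"pics/{n}0.png",c["image"]); X=pts(c); np.savez(f"{n}0.npz",X=X,im=c["image"])
    print(n,-np.array(c["R"]).T@np.array(c["t"]),c["mtx"])
    m=(X[...,2]>60)&(X[...,0]>330)
    print(np.nanmin(X[m],0),np.nanmax(X[m],0))
E
```

```text
top [455.26838689  -8.23939995 877.43378734] [[418.33909433   0.         252.59811309]
 [  0.         418.33909433 187.67632471]
 [  0.           0.           1.        ]]
[ 473.82977775 -573.81731677   60.02163431] [970.42218526 512.19645429 148.09994828]
scene [ 998.11932889 -687.63418152  610.52065448] [[413.6870949   0.        255.5152869]
 [  0.        413.6870949 190.7510876]
 [  0.          0.          1.       ]]
[ 330.01415622 -507.88900108   60.03045311] [1083.7471182  2112.36875498  283.06110886]
```

View pics/top0.png

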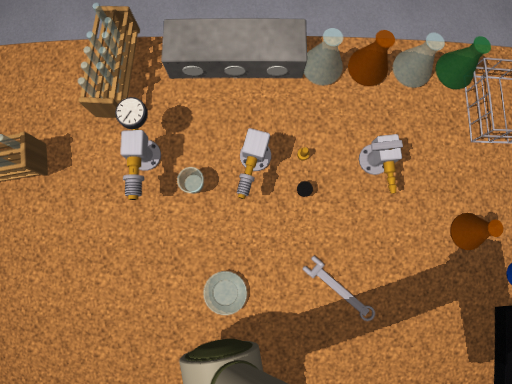

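View pics/scene0.png

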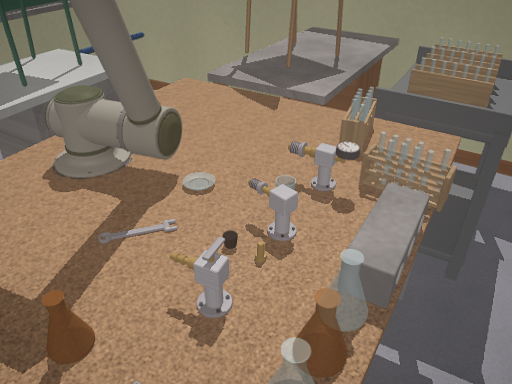

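The top view shows the gauge at (131,113), its block at (133,143), and the big sleeve around (133,185). A beaker stands at (190,180). Next I measure the coupler.

```bash
python3 - <<'E'
from h import *
d=np.load("top0.npz");X=d["X"];im=d["im"]
S=X[95:215,105:165];I=im[95:215,105:165]
for r in range(100,206,3):
    row=X[r,105:165]; m=row[:,2]>80
    m&=np.abs(np.arange(105,165)-133)<22
    if m.sum(): 
        p=row[m]; print(r,m.sum(),"x %.0f y %.1f..%.1f mid %.1f zmax %.0f"%(p[:,0].mean(),p[:,1].min(),p[:,1].max(),(p[:,1].min()+p[:,1].max())/2,p[:,2].max()))
b=X[165:196,175:206];m=b[...,2]>15
print("beaker",b[m].min(0),b[m].max(0))
# gauge: white dial
g=(X[...,2]>122)&(X[...,2]<140);g[:95]=0;g[130:]=0;g[:,:110]=0;g[:,155:]=0
print("gauge",X[g].mean(0),X[g].min(0),X[g].max(0))
k=(X[...,2]>108)&(X[...,2]<118);k[:128]=0;k[160:]=0;k[:,:115]=0;k[:,150:]=0
print("block",X[k].mean(0),cv2.minAreaRect(X[k][:,:2].astype(np.float32)))
cv2.imwrite("pics/crop.png",cv2.resize(im[90:215,90:215],None,fx=4.6,fy=4.6,interpolation=cv2.INTER_CUBIC))
E
```

```text
100 24 x 742 y 205.1..270.3 mid 237.7 zmax 132
103 30 x 736 y 199.4..270.7 mid 235.1 zmax 133
106 31 x 729 y 196.1..273.8 mid 235.0 zmax 132
109 31 x 722 y 193.6..250.8 mid 222.2 zmax 132
112 33 x 716 y 193.0..251.7 mid 222.3 zmax 133
115 33 x 710 y 193.4..252.0 mid 222.7 zmax 132
118 31 x 704 y 194.8..248.9 mid 221.9 zmax 132
121 28 x 699 y 197.1..244.7 mid 220.9 zmax 131
124 21 x 693 y 201.9..237.1 mid 219.5 zmax 131
127 14 x 690 y 210.3..235.2 mid 222.8 zmax 123
130 20 x 686 y 202.0..240.3 mid 221.2 zmax 112
133 24 x 680 y 199.9..241.1 mid 220.5 zmax 115
136 25 x 674 y 199.8..241.0 mid 220.4 zmax 116
139 26 x 668 y 200.0..242.4 mid 221.2 zmax 113
142 26 x 662 y 199.6..241.2 mid 220.4 zmax 116
145 26 x 656 y 200.6..244.4 mid 222.5 zmax 114
148 26 x 650 y 200.7..243.3 mid 222.0 zmax 115
151 26 x 645 y 200.2..242.3 mid 221.2 zmax 115
154 26 x 639 y 199.3..243.6 mid 221.4 zmax 114
157 22 x 636 y 200.8..239.3 mid 220.1 zmax 105
160 14 x 629 y 208.6..232.6 mid 220.6 zmax 105
163 14 x 623 y 208.5..232.3 mid 220.4 zmax 102
166 12 x 618 y 211.3..233.5 mid 222.4 zmax 100
169 10 x 612 y 211.
[... 161 characters left out ...]
max 108
181 17 x 588 y 205.4..235.1 mid 220.3 zmax 106
184 17 x 582 y 205.0..233.9 mid 219.4 zmax 106
187 17 x 576 y 205.1..233.5 mid 219.3 zmax 107
190 17 x 571 y 205.1..232.5 mid 218.8 zmax 107
193 16 x 565 y 205.3..232.5 mid 218.9 zmax 106
196 10 x 560 y 210.2..228.0 mid 219.1 zmax 99
199 9 x 555 y 212.4..227.6 mid 220.0 zmax 93
beaker [574.06610858  91.02296441  15.12164895] [626.08472622 142.71605341  53.30329624]
gauge [716.4722201  221.72498189 129.28247761] [688.03481203 192.17617436 122.13839256] [746.71097609 252.58085512 133.10514755]
block [661.51042309 221.28019927 111.54807016] ((663.0488891601562, 221.79580688476562), (53.62550735473633, 46.01142883300781), 1.2238316535949707)
```

View pics/crop.png

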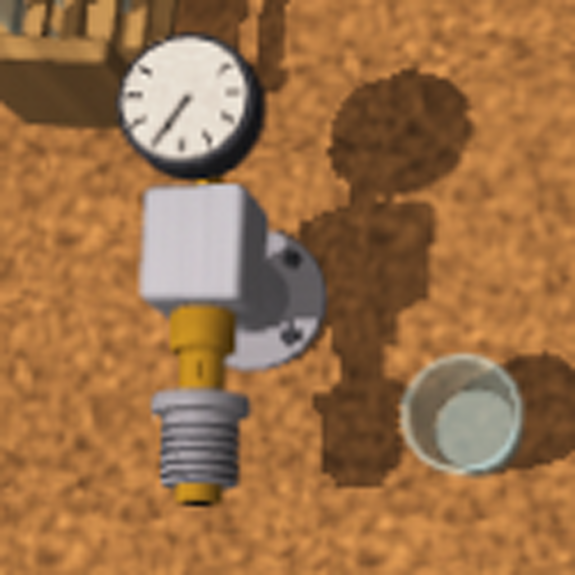

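The crop shows the sleeve at home. The axis lies at about y=219–222, yaw is about 1.5°, and the grip middle is near (577, 219, 90). The rim's front face is near x≈592.

```bash
python3 - <<'E'
from h import *
s=arm.state();print(s["time_s"],np.round(s["tool_rot"],3),s["tool_pos"],s["width"])
from scipy.spatial.transform import Rotation as R
Rt=R.from_matrix(s["tool_rot"])
for yaw in(1.5,181.5):
    y=np.deg2rad(yaw);c,q=np.cos(y),np.sin(y)
    G=np.array([[c,q,0],[q,-c,0],[0,0,-1.]])
    print((R.from_matrix(G)*Rt.inv()).as_rotvec(degrees=True))
E
```

```text
0.1 [[ 0.925  0.381 -0.   ]
 [ 0.381 -0.925  0.001]
 [ 0.    -0.001 -1.   ]] [ 209.45738352 -508.24756453  203.48060426] 0.998499317592849
[-7.30169241e-02  7.44664996e-04 -2.08917794e+01]
[-1.04556344e-03 -1.02521035e-01  1.59108189e+02]
```

Emit:
{"name": "move_arm", "arguments": {
  "motion": [
    {"dx":0.0216,"dy":0.0428,"az":-1.23},
    {"dx":0.0216,"dy":0.0428,"az":-1.23},
    {"dx":0.0216,"dy":0.0428,"az":-1.23},
    {"dx":0.0216,"dy":0.0428,"az":-1.23},
    {"dx":0.0216,"dy":0.0428,"az":-1.23},
    {"dx":0.0216,"dy":0.0428,"az":-1.23},
    {"dx":0.0216,"dy":0.0428,"az":-1.23},
    {"dx":0.0216,"dy":0.0428,"az":-1.23},
    {"dx":0.0216,"dy":0.0428,"az":-1.23},
    {"dx":0.0216,"dy":0.0428,"az":-1.23},
    {"dx":0.0216,"dy":0.0428,"az":-1.23},
    {"dx":0.0216,"dy":0.0428,"az":-1.23},
    {"dx":0.0216,"dy":0.0428,"az":-1.23},
    {"dx":0.0216,"dy":0.0428,"az":-1.23},
    {"dx":0.0216,"dy":0.0428,"az":-1.23},
    {"dx":0.0216,"dy":0.0428,"az":-1.23},
    {"dx":0.0216,"dy":0.0428,"az":-1.23},
    {},
    {},
    {}
  ],
  "fingers": -1,
  "squeeze": 50
}}

```text
invalid input at $.motion[0]: expected keys dx, dy, dz, ax, ay, az
```

Emit:
{"name": "move_arm", "arguments": {
  "motion": [
    {"dx":0.0216,"dy":0.0428,"dz":0,"ax":0,"ay":0,"az":-1.23},
    {"dx":0.0216,"dy":0.0428,"dz":0,"ax":0,"ay":0,"az":-1.23},
    {"dx":0.0216,"dy":0.0428,"dz":0,"ax":0,"ay":0,"az":-1.23},
    {"dx":0.0216,"dy":0.0428,"dz":0,"ax":0,"ay":0,"az":-1.23},
    {"dx":0.0216,"dy":0.0428,"dz":0,"ax":0,"ay":0,"az":-1.23},
    {"dx":0.0216,"dy":0.0428,"dz":0,"ax":0,"ay":0,"az":-1.23},
    {"dx":0.0216,"dy":0.0428,"dz":0,"ax":0,"ay":0,"az":-1.23},
    {"dx":0.0216,"dy":0.0428,"dz":0,"ax":0,"ay":0,"az":-1.23},
    {"dx":0.0216,"dy":0.0428,"dz":0,"ax":0,"ay":0,"az":-1.23},
    {"dx":0.0216,"dy":0.0428,"dz":0,"ax":0,"ay":0,"az":-1.23},
    {"dx":0.0216,"dy":0.0428,"dz":0,"ax":0,"ay":0,"az":-1.23},
    {"dx":0.0216,"dy":0.0428,"dz":0,"ax":0,"ay":0,"az":-1.23},
    {"dx":0.0216,"dy":0.0428,"dz":0,"ax":0,"ay":0,"az":-1.23},
    {"dx":0.0216,"dy":0.0428,"dz":0,"ax":0,"ay":0,"az":-1.23},
    {"dx":0.0216,"dy":0.0428,"dz":0,"ax":0,"ay":0,"az":-1.23},
    {"dx":0.0216,"dy":0.0428,"dz":0,"ax":0,"ay":0,"az":-1.23},
    {"dx":0.0216,"dy":0.0428,"dz":0,"ax":0,"ay":0,"az":-1.23},
    {"dx":0,"dy":0,"dz":0,"ax":0,"ay":0,"az":0},
    {"dx":0,"dy":0,"dz":0,"ax":0,"ay":0,"az":0}
  ],
  "fingers": -1,
  "squeeze": 50
}}

```text
time_s: 2.0
tool_pos: [576.4, 219.6, 203.0]
tool_rot: [[1.0, 0.028, -0.002], [0.028, -1.0, -0.001], [-0.002, 0.001, -1.0]]
ft_force: [0.1, -0.4, 0.1]
width: 1.0
grip_force: 0.0
```

Emit:
{"name": "move_arm", "arguments": {
  "motion": [
    {"dx":0,"dy":0,"dz":-0.03,"ax":0,"ay":0,"az":0},
    {"dx":0,"dy":0,"dz":-0.03,"ax":0,"ay":0,"az":0},
    {"dx":0,"dy":0,"dz":-0.03,"ax":0,"ay":0,"az":0},
    {"dx":0,"dy":0,"dz":-0.025,"ax":0,"ay":0,"az":0},
    {"dx":0,"dy":0,"dz":-0.02,"ax":0,"ay":0,"az":0},
    {"dx":0,"dy":0,"dz":0,"ax":0,"ay":0,"az":0},
    {"dx":0,"dy":0,"dz":0,"ax":0,"ay":0,"az":0}
  ]
}}

```text
time_s: 2.7
tool_pos: [576.9, 218.2, 69.9]
tool_rot: [[1.0, 0.025, 0.0], [0.025, -1.0, -0.0], [0.0, 0.0, -1.0]]
ft_force: [0.6, -0.3, 0.9]
width: 0.999
grip_force: 0.0
```

```bash
python3 - <<'E'
from h import *
c=arm.read_camera("scene");im=c["image"]
cv2.imwrite("pics/s1.png",cv2.resize(im[100:230,240:400],None,fx=4.5,fy=4.5,interpolation=cv2.INTER_CUBIC))
E
```

```text
(no output)
```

View pics/s1.png

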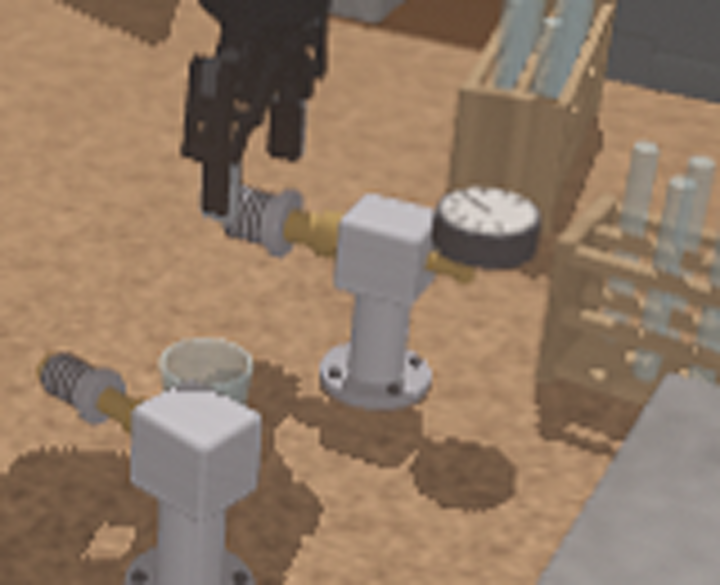

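The fingers straddle the sleeve in front of the rim, at about (220,190) in the crop. I close now.

Emit:
{"name": "move_arm", "arguments": {
  "motion": [
    {"dx":0,"dy":0.001,"dz":-0.002,"ax":0,"ay":0,"az":0},
    {"dx":0,"dy":0,"dz":0,"ax":0,"ay":0,"az":0},
    {"dx":0,"dy":0,"dz":0,"ax":0,"ay":0,"az":0},
    {"dx":0,"dy":0,"dz":0,"ax":0,"ay":0,"az":0},
    {"dx":0,"dy":0,"dz":0,"ax":0,"ay":0,"az":0},
    {"dx":0,"dy":0,"dz":0,"ax":0,"ay":0,"az":0},
    {"dx":0,"dy":0,"dz":0,"ax":0,"ay":0,"az":0},
    {"dx":0,"dy":0,"dz":0,"ax":0,"ay":0,"az":0}
  ],
  "fingers": 1,
  "squeeze": 50
}}

```text
time_s: 3.55
tool_pos: [576.8, 221.5, 67.9]
tool_rot: [[1.0, 0.026, 0.001], [0.026, -1.0, 0.003], [0.001, -0.003, -1.0]]
ft_force: [-1.3, 5.8, 4.2]
width: 0.311
grip_force: 46.5
```

Emit:
{"name": "move_arm", "arguments": {
  "motion": [
    {"dx":0.003,"dy":0,"dz":0,"ax":0,"ay":0,"az":0},
    {"dx":0.003,"dy":0,"dz":0,"ax":0,"ay":0,"az":0},
    {"dx":0,"dy":0,"dz":0,"ax":0,"ay":0,"az":0},
    {"dx":0,"dy":0,"dz":0,"ax":0,"ay":0,"az":0}
  ]
}}

```text
time_s: 3.95
tool_pos: [581.5, 221.6, 67.8]
tool_rot: [[1.0, 0.027, -0.002], [0.027, -1.0, 0.002], [-0.002, -0.002, -1.0]]
ft_force: [-6.7, 6.1, 7.1]
width: 0.307
grip_force: 47.6
```

```bash
python3 - <<'E'
from h import *
c=arm.read_camera("scene");im=c["image"]
cv2.imwrite("pics/s2.png",cv2.resize(im[100:180,260:370],None,fx=6.5,fy=6.5,interpolation=cv2.INTER_CUBIC))
E
```

```text
(no output)
```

View pics/s2.png

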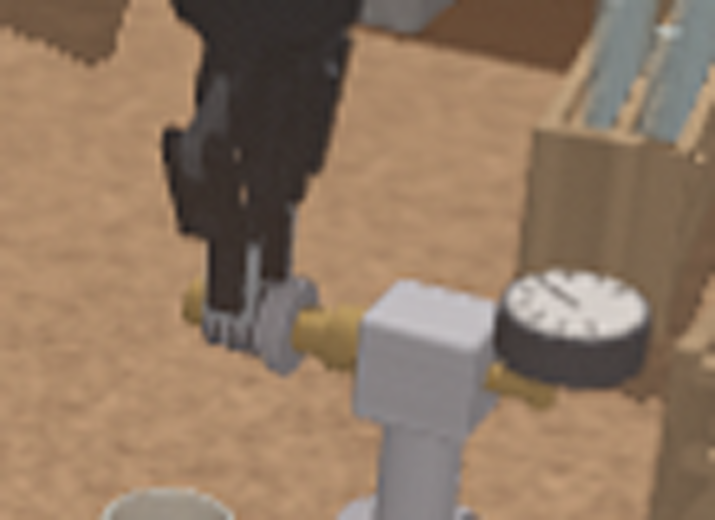

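The grip holds. The sleeve is moving with the fingers, with the rim at (285,320) in the crop and the brass gap shrinking, and the force matches the spring. I keep pulling.

Emit:
{"name": "move_arm", "arguments": {
  "motion": [
    {"dx":0.003,"dy":0,"dz":0,"ax":0,"ay":0,"az":0},
    {"dx":0.003,"dy":0,"dz":0,"ax":0,"ay":0,"az":0},
    {"dx":0.003,"dy":0,"dz":0,"ax":0,"ay":0,"az":0},
    {"dx":0.003,"dy":0,"dz":0,"ax":0,"ay":0,"az":0},
    {"dx":0,"dy":0,"dz":0,"ax":0,"ay":0,"az":0}
  ]
}}

```text
time_s: 4.5
tool_pos: [592.8, 221.9, 67.8]
tool_rot: [[1.0, 0.027, -0.004], [0.027, -1.0, 0.003], [-0.004, -0.003, -1.0]]
ft_force: [-10.7, 6.2, 8.0]
width: 0.309
grip_force: 48.0
```

Emit:
{"name": "move_arm", "arguments": {
  "motion": [
    {"dx":0.003,"dy":0,"dz":0,"ax":0,"ay":0,"az":0},
    {"dx":0.002,"dy":0,"dz":0,"ax":0,"ay":0,"az":0},
    {"dx":0,"dy":0,"dz":0,"ax":0,"ay":0,"az":0},
    {"dx":0,"dy":0,"dz":0,"ax":0,"ay":0,"az":0}
  ]
}}

```text
time_s: 4.9
tool_pos: [592.8, 221.9, 67.6]
tool_rot: [[1.0, 0.028, -0.015], [0.028, -1.0, 0.001], [-0.015, -0.002, -1.0]]
ft_force: [-31.0, 4.1, 19.8]
width: 0.309
grip_force: 51.1
```

```bash
python3 - <<'E'
from h import *
c=arm.read_camera("scene");im=c["image"]
cv2.imwrite("pics/s3.png",cv2.resize(im[100:180,260:370],None,fx=6.5,fy=6.5,interpolation=cv2.INTER_CUBIC))
E
```

```text
(no output)
```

View pics/s3.png

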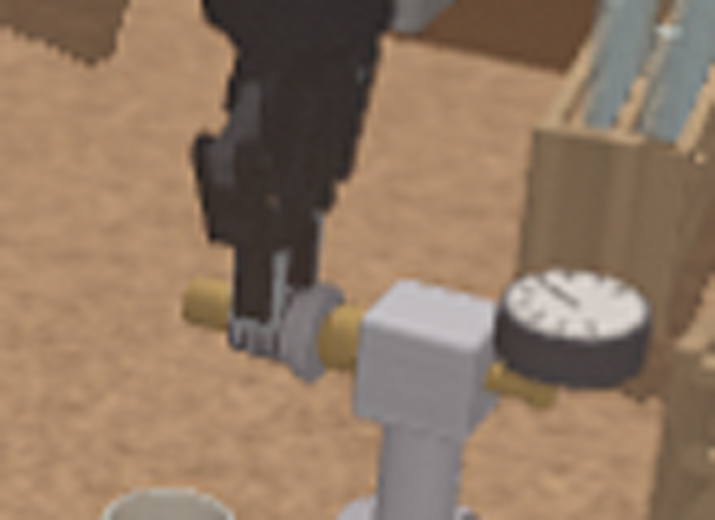

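The sleeve is at its stop: force rose to 31 N with no further travel, and brass shows ahead of the sleeve at (205,305). I relax slightly, hold, then open.

Emit:
{"name": "move_arm", "arguments": {
  "motion": [
    {"dx":-0.002,"dy":0,"dz":0,"ax":0,"ay":0,"az":0},
    {"dx":0,"dy":0,"dz":0,"ax":0,"ay":0,"az":0},
    {"dx":0,"dy":0,"dz":0,"ax":0,"ay":0,"az":0},
    {"dx":0,"dy":0,"dz":0,"ax":0,"ay":0,"az":0},
    {"dx":0,"dy":0,"dz":0,"ax":0,"ay":0,"az":0},
    {"dx":0,"dy":0,"dz":0,"ax":0,"ay":0,"az":0},
    {"dx":0,"dy":0,"dz":0,"ax":0,"ay":0,"az":0},
    {"dx":0,"dy":0,"dz":0,"ax":0,"ay":0,"az":0},
    {"dx":0,"dy":0,"dz":0,"ax":0,"ay":0,"az":0},
    {"dx":0,"dy":0,"dz":0,"ax":0,"ay":0,"az":0}
  ]
}}

```text
time_s: 5.95
tool_pos: [592.8, 221.9, 67.7]
tool_rot: [[1.0, 0.027, -0.01], [0.027, -1.0, 0.002], [-0.01, -0.002, -1.0]]
ft_force: [-21.2, 4.8, 15.0]
width: 0.305
grip_force: 49.8
```

Emit:
{"name": "move_arm", "arguments": {
  "motion": [
    {"dx":0,"dy":0,"dz":0,"ax":0,"ay":0,"az":0},
    {"dx":0,"dy":0,"dz":0,"ax":0,"ay":0,"az":0},
    {"dx":0,"dy":0,"dz":0,"ax":0,"ay":0,"az":0},
    {"dx":0,"dy":0,"dz":0,"ax":0,"ay":0,"az":0},
    {"dx":0,"dy":0,"dz":0,"ax":0,"ay":0,"az":0},
    {"dx":0,"dy":0,"dz":0,"ax":0,"ay":0,"az":0},
    {"dx":0,"dy":0,"dz":0,"ax":0,"ay":0,"az":0},
    {"dx":0,"dy":0,"dz":0,"ax":0,"ay":0,"az":0},
    {"dx":0,"dy":0,"dz":0,"ax":0,"ay":0,"az":0},
    {"dx":0,"dy":0,"dz":0,"ax":0,"ay":0,"az":0}
  ],
  "fingers": -1
}}

```text
time_s: 6.95
tool_pos: [597.7, 220.1, 67.0]
tool_rot: [[1.0, 0.026, -0.0], [0.026, -1.0, 0.0], [-0.0, -0.0, -1.0]]
ft_force: [-0.3, 1.1, -1.0]
width: 0.995
grip_force: 0.0
```

Released and free of contact. I retract straight up and back, clear of the top view, then check.

Emit:
{"name": "move_arm", "arguments": {
  "motion": [
    {"dx":0,"dy":0,"dz":0.03,"ax":0,"ay":0,"az":0},
    {"dx":0,"dy":0,"dz":0.04,"ax":0,"ay":0,"az":0},
    {"dx":0,"dy":0,"dz":0.04,"ax":0,"ay":0,"az":0},
    {"dx":0,"dy":0,"dz":0.04,"ax":0,"ay":0,"az":0},
    {"dx":-0.04,"dy":0,"dz":0.01,"ax":0,"ay":0,"az":0},
    {"dx":-0.04,"dy":0,"dz":0,"ax":0,"ay":0,"az":0},
    {"dx":-0.04,"dy":0,"dz":0,"ax":0,"ay":0,"az":0},
    {"dx":-0.04,"dy":0,"dz":0,"ax":0,"ay":0,"az":0},
    {"dx":-0.04,"dy":0,"dz":0,"ax":0,"ay":0,"az":0},
    {"dx":0,"dy":0,"dz":0,"ax":0,"ay":0,"az":0},
    {"dx":0,"dy":0,"dz":0,"ax":0,"ay":0,"az":0}
  ]
}}

```text
time_s: 8.05
tool_pos: [397.5, 220.2, 227.6]
tool_rot: [[1.0, 0.026, 0.001], [0.026, -1.0, 0.0], [0.001, -0.0, -1.0]]
ft_force: [-0.8, 0.5, 0.2]
width: 0.996
grip_force: 0.0
```

```bash
python3 - <<'E'
from h import *
c=arm.read_camera("top");im=c["image"];X=pts(c);im0=np.load("top0.npz")["im"]
a=im0[90:215,90:215];b=im[90:215,90:215]
cv2.imwrite("pics/fin.png",cv2.resize(np.hstack([a,b]),None,fx=3.1,fy=3.1,interpolation=cv2.INTER_CUBIC))
for r in range(169,202,3):
    p=X[r,111:155];p=p[p[:,2]>80]
    if len(p):print(r,len(p),"x %.0f y %.1f..%.1f zmax %.0f"%(p[:,0].mean(),p[:,1].min(),p[:,1].max(),p[:,2].max()))
E
```

```text
169 10 x 612 y 211.3..229.1 zmax 101
172 10 x 606 y 212.1..227.3 zmax 101
175 19 x 598 y 203.2..237.8 zmax 111
178 21 x 593 y 200.2..236.8 zmax 107
181 17 x 588 y 205.7..235.1 zmax 105
184 16 x 582 y 205.5..234.8 zmax 107
187 17 x 576 y 205.7..233.4 zmax 107
190 17 x 571 y 205.4..232.9 zmax 106
193 16 x 565 y 204.9..232.2 zmax 106
196 10 x 559 y 211.1..227.1 zmax 99
199 9 x 555 y 212.7..227.4 zmax 93
```

View pics/fin.png

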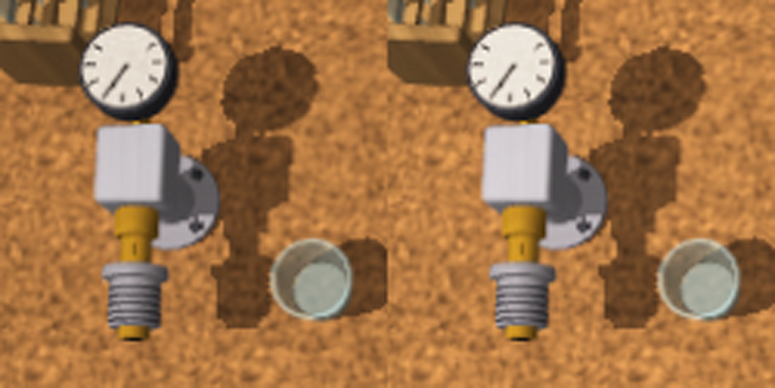

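Before (left) and after (right) match, with the rim at (134,270) and (522,270): the sleeve is fully home and nothing else has moved.

```bash
python3 -c "
from workcell import arm
print(arm.job_done())"
```

```text
the job is handed in; nothing more can be done
None
```

The big coupler on the gauge outlet is not stuck: I pulled its sleeve back to the stop, held it about a second and let go. It is fully home in the after picture, the smaller coupler was not touched, and the job is handed in.

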